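# Index a buckle plate in the clamping jig and hold the sprung clamp on it

### The job

Move the sliding carrier by its black post so that the fixed brass pointer stands over the red dot and let it rest there for about a second, then move it on until the pointer stands over the blue dot. With the blue dot left under the pointer, swing the yellow spring-loaded clamp arm by its orange post, clockwise seen from above, all the way to its stop over the plate. Finish while holding it there with the fingers (it springs back if let go), and leave the loose things around where they are.

Things in the scene. Friction and masses are not known exactly. Their poses are not given: they have to be found in the camera images.
- station: The clamping jig: grey base plate 270 x 440 x 12 mm lying fixed on the table. Origin on the table, x points away from the front edge (to the column of the pointer), y to the left, z up. The base spans x -140 to 130 mm and y -245 to 195 mm. It carries the slides and the clamp arm.
- slide_x (a joint): Lower slide of the carrier, along the jig's x axis, metres, -0.045 to 0.045, 0 in the middle; stays where it is left (about 1.5 N friction).
- slide_y (a joint): Upper slide of the carrier (on the lower one), along the jig's y axis, metres, -0.065 to 0.065, 0 in the middle; stays where it is left (about 1.5 N friction). The carrier is an aluminium plate 110 (x) x 190 (y) mm, top 34 mm above the table, with a white buckle plate on it; it never turns against the jig.
- carrier_post (a point): Centre of the top end of the black upright grip post on the carrier's front tongue: 18 mm diameter, 56 mm tall, its top 90 mm above the table. It moves with the carrier; no other part stands within 60 mm of it. Grip it from above.
- red_dot (a point): Centre of the red dot, 12 mm diameter, flat on the white plate; it is 127 mm in x and 40 mm in y (jig axes) from the black post.
- blue_dot (a point): Centre of the blue dot, 12 mm diameter, flat on the white plate; it is 85 mm in x and -35 mm in y (jig axes) from the black post.
- pointer_tip (a point): Tip of the fixed brass pointer, pointing down, 42 mm above the table, 6 mm above the dots. It hangs from a steel bar (98 mm above the table at most) that comes from a 100 mm high column behind the jig.
- clamp (a joint): Angle of the yellow clamp arm about its upright pivot, rad: 0 at rest (arm pointing to the front of the jig), growing clockwise seen from above, 1.6 at the stop (arm pointing along the jig's +y, over the plate). Its spring always pulls it back to 0, with 2.4 N at the orange post at rest and 7.2 N at the stop.
- clamp_post (a point): Centre of the top end of the orange upright grip post on the clamp arm: 18 mm diameter, 56 mm tall, its top 116 mm above the table, 100 mm from the pivot axis. Arm below it is 20 mm wide, its top 60 mm above the table.
- clamp_pivot (a point): On the upright pivot axis of the clamp arm, 70 mm above the table; the pivot body is 48 mm in diameter, at the right end of the jig (jig x 0, y -190 mm).
- rivet_tin: Loose small can, 32 mm diameter, 40 mm tall, standing on the base plate behind the clamp; leave it. Origin under its centre.
- collar: Loose brass collar, 32 mm diameter, 12 mm tall, lying on the base plate's front left corner; leave it. Origin under its centre.
- driver: Loose screwdriver with red handle lying on the table at the front left of the jig; leave it.
- spanner: Loose steel spanner lying on the table at the front right of the jig; leave it.
- mug: Blue mug 80 mm diameter, 90 mm tall, on the table to the right of the jig; leave it. Origin under its centre.
- glue_jar: Jar 52 mm diameter, 70 mm tall, on the table to the left of the jig; leave it. Origin under its centre.
- tape: Green ring 90 mm diameter, 25 mm tall, on the table at the near right; leave it. Origin under its centre.

How it is judged (in metres and radians):
On the way, in this order (a step that is already met when the one before it is completed fails the run):
1. the red dot rests under the pointer (horizontal distance between red_dot and pointer_tip below 0.006 m and velocity of joint slide_x between -0.01 and 0.01 m/s and velocity of joint slide_y between -0.01 and 0.01 m/s), for 0.5 s.
2. the blue dot rests under the pointer, the clamp arm not yet swung over (horizontal distance between blue_dot and pointer_tip below 0.006 m and value of joint clamp below 0.8 rad and velocity of joint slide_x between -0.01 and 0.01 m/s and velocity of joint slide_y between -0.01 and 0.01 m/s), for 0.2 s.
At the end, for the whole second after the job is handed in: The pointer tip stands over the blue dot (within 6 mm of its centre, seen from above), the clamp arm is at its stop (within 0.06 rad), still, and the fingers hold it there (more than 3 N) (horizontal distance between blue_dot and pointer_tip below 0.006 m and value of joint clamp above 1.54 rad and velocity of joint clamp between -0.05 and 0.05 rad/s and contact force between the fingers and clamp above 3 N); the arm keeps its last pose, push and grip.
It fails at once if a loose thing on or around the jig is shoved away (more than 30 mm) (distance of any of rivet_tin, collar, driver, spanner, mug, glue_jar, tape from where it was at the start of the episode above 0.03 m).
It also fails if it takes over 53 s, if anything falls off the work surface, if the arm or the gripper's body presses on something with over 40 N, if the wrist force passes 120 N, or if a joint passes its speed limit or range.

### The arm

A 7-joint arm with a two-finger parallel gripper is mounted at the origin on the work surface. World frame = base frame: x ahead of the robot, y to its left, z up, the work surface at z = 0. Lengths are in m, angles in degrees, forces in N, time in s.
With the tool pointing down it reaches from about 0.425 to 0.875 m from the base axis. Payload 4.7 kg.
Tool frame: the origin (TCP) lies between the finger pads; the fingertips stand env.tip_reach ahead of it and the grasp point (between the pads) lies 2 mm behind it (env.tip_reach is the distance from the TCP to the fingertips, in m); z points along the fingers, y is the line along which they close (so a half turn about z gives the same grasp; the last joint's range is limited). The gripper opens to 87 mm and grips with 3 to 60 N. Pads are 19 mm wide; open, the fingers measure 117 mm over their backs; the gripper's body (75 mm by 190 mm) begins 51 mm behind the grasp point.
Start: joints at [68.99, 18.392, -4.016, 83.108, 1.295, 78.541, -3.26], TCP at [0.242, -0.603, 0.24] pointing down, gripper open.
Joint ranges: [-163.93, 163.93], [-17.29, 119.83], [-79.2, 71.16], [3.27, 140.29], [-89.18, 269.18], [5.43, 117.66], [-154.24, 154.24]. Speed limits (degrees/s): [147.25, 147.25, 180, 180, 180, 180, 180].

### API

Orientations are given as [roll, pitch, yaw] about the fixed x, y, z axes, in that order (R = Rz(yaw) Ry(pitch) Rx(roll)).
In Python, from cell import env, vision, probe_bus gives the robot as it stands (env), with the cameras (vision) and the readings (probe_bus).
- The arm moves only by the tool steer_hand, called by a JSON object that holds its "name" and its "arguments", one argument or row to a line. Schema: {"type":"object","properties":{"offsets":{"type":"array","items":{"type":"array","items":{"type":"number"},"minItems":5,"maxItems":5},"minItems":1,"maxItems":8},"grip_n":{"type":"number"},"only":{"type":"string"},"quiet":{"type":"boolean"},"lines":{"type":"string"}},"required":["offsets"],"additionalProperties":false}. offsets is a list of rows, 1 to 8 of them, each of 5 numbers: dx, dy, dz in fractions of the full range, 1 being 1 m, then a turn about the tool's z in normalised numbers (1 is 180 degrees), then the finger opening in m; each row is the pose to reach, as a shift and turn from the pose commanded when the call began, along the tool's axes at that moment; what a row does not reach only later rows make up. A row lasts 1/12 s, in which the tool goes at most 0.0417 m and 7.16 degrees, less where a joint would pass 70% of its speed; a pose out of reach is approached as far as the arm can. The fingers move at their own pace and stop on an object; grip_n is the grip in N (left out, the last holds). Time passes only in rows, so rows that do not move let the fingers close. The tool returns the time, the measured TCP pose, the force, the opening and the grip force at its end. only (a regular expression) keeps the lines of the reply that match it, lines (a string "A,B") keeps lines A to B, and quiet returns only ok. No shift or turn number may pass 1 either way. Input that does not fit is refused with a message, and nothing moves.
- probe_bus.get_obs(): the state, without advancing time (a new reading comes with each control period).
- vision.read_camera(name): name is "scene" or "top" or "wrist"; returns a dict with "color" (400x640x3 uint8, blue, green, red), "fx", "fy", "cx", "cy" (pixels), "dist" ([k1, k2, p1, p2, k3] as OpenCV has them; the pictures are not rectified), "world_from_camera" (4x4, takes a point from camera to world coordinates). Camera axes: x right, y down, z forward; pixel columns grow to the right and rows downward; lengths in m; the calibration is good to about 2 mm. A picture is of the moment at which its call begins. There is no depth.
- env.sign_off(): hands the job in; it is judged then, once.
The state is a dict: "time_s": time; "qpos": joint angles; "joint_velocities": joint speeds; "effort": joint torques, N m; "tool_pos": TCP position; "tool_rot": TCP orientation; "force": force on the tool from outside, world axes, zero at the start; "wrist_torque": the same for the moment, N m; "grip_width": finger opening in m; "grasp_force": force on a finger pad.
Only numpy, scipy, OpenCV 4.12 (cv2) and the standard library are available. Lean on these libraries where they do the work, as an engineer would, in place of code of your own. Each camera call takes 0.05 s, during which the arm holds its last target. There are 200 camera calls.

## Working session

There is one attempt and no reset: what is moved stays moved. The work goes in short steps, Python scripts to look and compute and a tool call to move; the robot and the scene stay as the last step left them, time stands still between calls to the robot, and variables do not carry over. Pictures are saved under pics/ and viewed, at most 10 in all, crops included, and the job is handed in when it is done.

```bash
ls; mkdir -p pics; python3 - <<'E'
from cell import env, vision, probe_bus
import cv2,numpy as np
for n in("top","scene"):
    c=vision.read_camera(n);cv2.imwrite(f"pics/{n}0.png",c["color"]);np.save(f"pics/{n}0.npy",c,allow_pickle=True)
    print(n,c["fx"],c["cx"],c["cy"],c["dist"],np.round(c["world_from_camera"],3).tolist())
print(probe_bus.get_obs(),env.tip_reach)
E
```

```text
cell.py
pics
top 408.6279868977183 317.5298062403218 204.21066072685485 [0.0097802 0.        0.        0.        0.       ] [[0.018, -0.992, 0.127, 0.367], [-1.0, -0.015, 0.025, -0.032], [-0.023, -0.128, -0.992, 1.438], [0.0, 0.0, 0.0, 1.0]]
scene 385.60872601064403 320.7405070805928 200.29673876136403 [-0.05240258  0.          0.          0.          0.        ] [[-0.71, 0.583, -0.395, 0.907], [0.704, 0.588, -0.398, 0.347], [-0.0, -0.561, -0.828, 0.886], [0.0, 0.0, 0.0, 1.0]]
{'time_s': 0.1, 'qpos': array([68.99206381, 18.43593329, -4.01224923, 83.1671445 ,  1.29475422,
       78.54120191, -3.25992957]), 'joint_velocities': array([-0.02264953, -0.04999003, -0.18970362, -0.18348906,  0.0061458 ,
       -0.10772365, -0.01335488]), 'effort': array([ 2.24662331e-04, -4.92571557e+01, -4.05503707e-01, -3.13398421e+01,
       -6.42305939e-02,  3.95395956e-02,  7.04411991e-05]), 'tool_pos': array([ 0.24130793, -0.60305091,  0.23856443]), 'tool_rot': array([-1.79900923e+02,  6.22247066e-03,  2.18144259e+01]), 'force': array([ 0.38937111, -0.41580973, -0.05969948]), 'wrist_torque': array([ 0.01903763,  0.04888085, -0.02329505]), 'grasp_force': 0.0, 'grip_width': 0.08684780407951805} 0.017
```

View pics/top0.png

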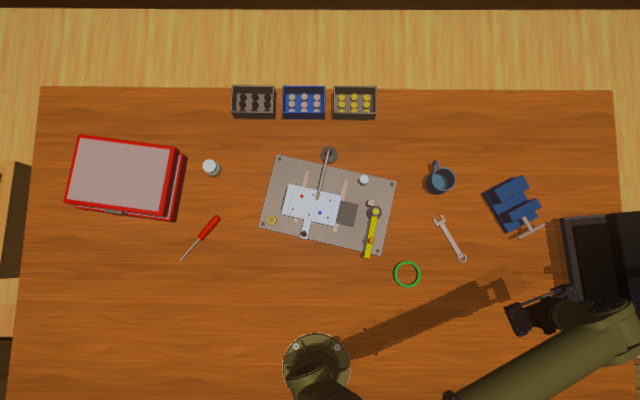

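View pics/scene0.png

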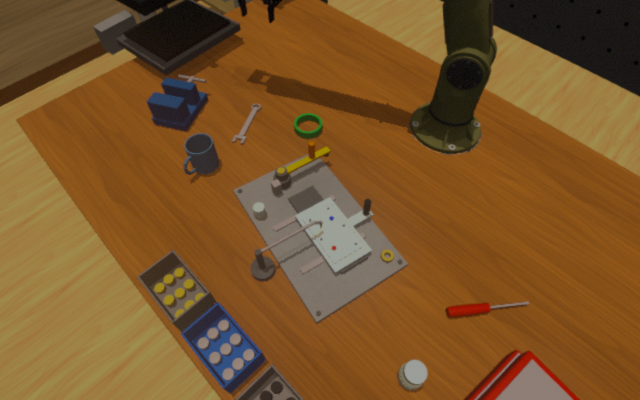

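The top view shows the jig centred at about (328,205), the black post at (304,234), the red dot at (302,196), the blue dot at (320,212) and the orange post at (371,240). I'll enlarge both views next.

```bash
python3 - <<'E'
import cv2,numpy as np
a=cv2.resize(cv2.imread("pics/top0.png")[145:265,255:405],None,fx=5,fy=5,interpolation=cv2.INTER_CUBIC)
b=cv2.resize(cv2.imread("pics/scene0.png")[140:290,230:410],None,fx=4,fy=4,interpolation=cv2.INTER_CUBIC)
cv2.imwrite("pics/topc.png",a);cv2.imwrite("pics/scenec.png",b)
E
```

```text
(no output)
```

View pics/topc.png

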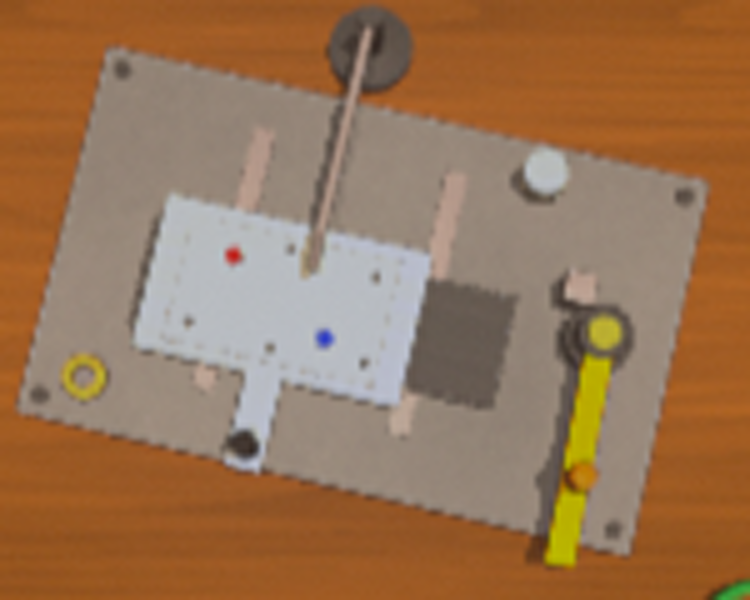

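View pics/scenec.png

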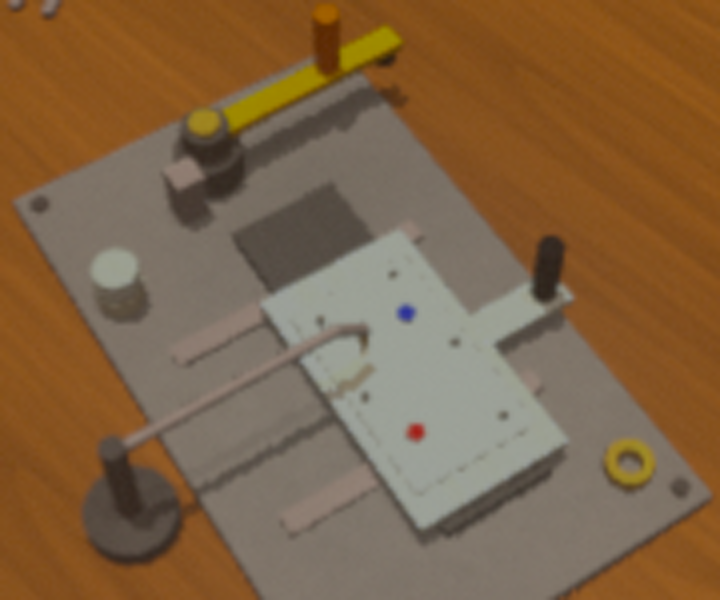

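In the top crop the pointer tip is at (305,275). The base corners are at (110,47), (706,183), (632,553) and (20,410). In the scene crop the tip is at (364,349).

```bash
cat >h.py <<'E'
import cv2,numpy as np
def ray(c,px):
    K=np.array([[c["fx"],0,c["cx"]],[0,c["fy"],c["cy"]],[0,0,1]])
    u=cv2.undistortPoints(np.array(px,float).reshape(-1,1,2),K,np.array(c["dist"],float)).reshape(-1,2)
    T=c["world_from_camera"];return T[:3,3],np.c_[u,np.ones(len(u))]@T[:3,:3].T
def onz(c,px,z):
    o,d=ray(c,px);return o+d*((z-o[2])/d[:,2])[:,None]
def tri(c1,p1,c2,p2):
    A=[];b=[]
    for c,p in((c1,p1),(c2,p2)):
        o,d=ray(c,p);d=d[0]/np.linalg.norm(d[0]);P=np.eye(3)-np.outer(d,d);A.append(P);b.append(P@o)
    return np.linalg.lstsq(np.vstack(A),np.hstack(b),rcond=None)[0]
def blob(img,lo,hi,roi):
    x0,y0,x1,y1=roi;h=cv2.cvtColor(img[y0:y1,x0:x1],cv2.COLOR_BGR2HSV)
    m=cv2.inRange(h,np.array(lo),np.array(hi));n,_,s,ce=cv2.connectedComponentsWithStats(m)
    if n<2:return None
    i=1+np.argmax(s[1:,4]);return ce[i]+[x0,y0],s[i,4]
def R(t):return np.array([[np.cos(t),-np.sin(t)],[np.sin(t),np.cos(t)]])
E
python3 - <<'E'
from h import *
t=np.load("pics/top0.npy",allow_pickle=True).item();s=np.load("pics/scene0.npy",allow_pickle=True).item()
f=lambda x,y:((x+.5)/5-.5+255,(y+.5)/5-.5+145); g=lambda x,y:((x+.5)/4-.5+230,(y+.5)/4-.5+140)
W=onz(t,[f(110,47),f(706,183),f(632,553),f(20,410)],.012)[:,:2]
J=np.array([[.13,.195],[.13,-.245],[-.14,-.245],[-.14,.195]])
a=J-J.mean(0);b=W-W.mean(0);th=np.arctan2((a[:,0]*b[:,1]-a[:,1]*b[:,0]).sum(),(a*b).sum())
o=W.mean(0)-R(th)@J.mean(0);print("jig",o,np.degrees(th),"res",np.abs(J@R(th).T+o-W).max())
print("tip",tri(t,f(305,275),s,g(364,349)),onz(t,[f(305,275)],.042))
pj=lambda p:R(th).T@(p[:2]-o)
for n,lo,hi,rt,rs,z in(("red",(0,150,90),(6,255,255),(280,180,330,230),(310,230,350,260),.036),("blue",(110,120,60),(130,255,255),(290,180,345,230),(310,200,350,230),.036),
   ("orange",(8,150,120),(19,255,255),(365,233,376,246),(300,140,322,160),.116)):
    bt=blob(t["color"],lo,hi,rt);bs=blob(s["color"],lo,hi,rs);print(n,bt,bs)
    for c,q in((t,bt),(s,bs)):
        if q:p=onz(c,[q[0]],z)[0];print(p,pj(p))
for n,q,z in(("post",f(245,438),.09),("clamp",f(582,473),.116)):
    p=onz(t,[q],z)[0];print(n,p,pj(p))
for n,q,z in(("post",g(551,244),.09),("clamp",g(327,14),.116)):
    p=onz(s,[q],z)[0];print(n,p,pj(p))
print("pivot",R(th)@[0,-.19]+o)
E
```

```bash
cat >g.py <<'E'
import sys,numpy as np
from cell import env, vision, probe_bus
from scipy.spatial.transform import Rotation as Ro
# prints shift in tool axes from the present pose to world x y z, and the turn to reach world yaw
o=probe_bus.get_obs();r=Ro.from_euler('xyz',o['tool_rot'],degrees=True)
a=[float(v) for v in sys.argv[1:]]
for i in range(0,len(a),3):print(np.round(r.inv().apply(np.array(a[i:i+3])-o['tool_pos']),4))
print(np.round(o['tool_pos'],4),np.round(o['tool_rot'],2))
E
python3 g.py .5 -.2 .24 .446 .0465 .2
```

```text
[ 0.3899 -0.2781 -0.001 ]
[ 0.4314 -0.5269  0.0394]
[ 0.2413 -0.6031  0.2386] [-1.799e+02  1.000e-02  2.181e+01]
```

The rows are not in the units I measure in: turns go in shares of 180 degrees. I convert before sending: 34 degrees / 180 = 0.1889.

{"name": "steer_hand", "arguments": {
  "offsets": [
    [0.39, -0.278, 0, 0.1889, 0.087],
    [0.39, -0.278, 0, 0.1889, 0.087],
    [0.39, -0.278, 0, 0.1889, 0.087],
    [0.39, -0.278, 0, 0.1889, 0.087],
    [0.39, -0.278, 0, 0.1889, 0.087],
    [0.39, -0.278, 0, 0.1889, 0.087],
    [0.39, -0.278, 0, 0.1889, 0.087],
    [0.39, -0.278, 0, 0.1889, 0.087]
  ]
}}

```text
time_s: 0.77
tool_pos: [0.4204, -0.3237, 0.2393]
tool_rot: [180.0, 0.0, -12.2]
force: [0.7, -0.1, 0.0]
grip_width: 0.0872
grasp_force: 0.0
```

```bash
python3 g.py .5 -.2 .24 .446 .0465 .2
```

```text
[ 0.0517 -0.1377 -0.0007]
[-0.0532 -0.3672  0.0393]
[ 0.4204 -0.3237  0.2393] [ 1.7999e+02  2.0000e-02 -1.2190e+01]
```

{"name": "steer_hand", "arguments": {
  "offsets": [
    [0.03, -0.13, 0, 0, 0.087],
    [0.03, -0.13, 0, 0, 0.087],
    [0.03, -0.13, 0, 0, 0.087],
    [0.03, -0.13, 0, 0, 0.087],
    [-0.053, -0.367, 0.01, 0, 0.087],
    [-0.053, -0.367, 0.01, 0, 0.087],
    [-0.053, -0.367, 0.01, 0, 0.087],
    [-0.053, -0.367, 0.01, 0, 0.087]
  ]
}}

```text
time_s: 1.43
tool_pos: [0.4553, -0.0381, 0.2325]
tool_rot: [180.0, 0.0, -12.2]
force: [0.6, 0.2, 0.8]
grip_width: 0.0869
grasp_force: 0.0
```

```bash
python3 g.py .446 .0465 .22
```

```text
[-0.0269 -0.0807  0.0125]
[ 0.4553 -0.0381  0.2325] [ 1.7999e+02  3.0000e-02 -1.2210e+01]
```

{"name": "steer_hand", "arguments": {
  "offsets": [
    [-0.025, -0.095, 0.01, 0, 0.087],
    [-0.025, -0.095, 0.01, 0, 0.087],
    [-0.025, -0.095, 0.01, 0, 0.087],
    [-0.025, -0.095, 0.01, 0, 0.087],
    [-0.025, -0.095, 0.01, 0, 0.087]
  ]
}}

```text
time_s: 1.85
tool_pos: [0.4513, 0.0588, 0.2227]
tool_rot: [179.9, 0.0, -12.0]
force: [0.5, -0.6, -1.2]
grip_width: 0.0871
grasp_force: 0.0
```

```bash
python3 g.py .446 .0465 .075;python3 - <<'E'
from cell import env, vision, probe_bus
import cv2,numpy as np
c=vision.read_camera("wrist");cv2.imwrite("pics/w0.png",c["color"]);np.save("pics/w0.npy",c,allow_pickle=True)
E
```

```text
[-0.0026  0.013   0.1477]
[0.4513 0.0588 0.2227] [ 1.7995e+02  2.0000e-02 -1.2040e+01]
```

View pics/w0.png

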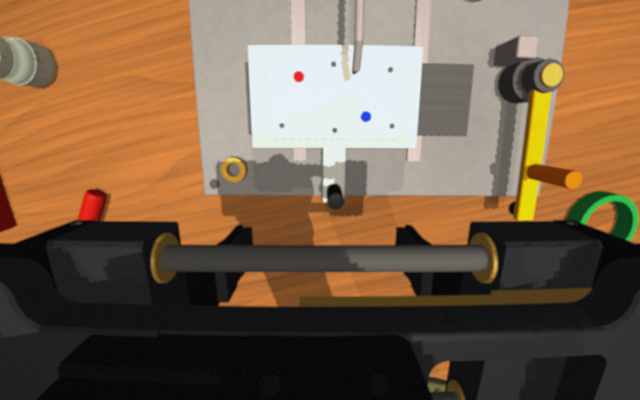

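In the wrist view the bar ends with the tip at about (357,72). The tan streak at (347,75) is its shadow, so the point I picked in the top view was partly shadow. The red dot is at (298,76), the blue dot at (366,117), and the black post at (335,195).

```bash
python3 - <<'E'
from h import *
w=np.load("pics/w0.npy",allow_pickle=True).item();s=np.load("pics/scene0.npy",allow_pickle=True).item();t=np.load("pics/top0.npy",allow_pickle=True).item()
g=lambda x,y:((x+.5)/4-.5+230,(y+.5)/4-.5+140)
f=lambda x,y:((x+.5)/5-.5+255,(y+.5)/5-.5+145)
print("scene",onz(s,[g(364,349)],.042),"wrist",onz(w,[(356.5,73)],.042),tri(w,(356.5,73),s,g(364,349)),"top",onz(t,[f(315,270)],.042))
for n,lo,hi,r in(("red",(0,150,90),(6,255,255),(280,60,315,95)),("blue",(110,120,60),(130,255,255),(350,100,385,135))):
    b=blob(w["color"],lo,hi,r);print(n,b,onz(w,[b[0]],.036))
a=w["color"][45:95,325:385];cv2.imwrite("pics/w0c.png",cv2.resize(a,None,fx=10,fy=10,interpolation=cv2.INTER_CUBIC))
E
```

```text
scene [[ 0.56192717 -0.00128396  0.042     ]] wrist [[ 0.56766331 -0.00121376  0.042     ]] [0.56581252 0.00109012 0.05050784] top [[0.56580007 0.00314969 0.042     ]]
red (array([298.36507937,  75.95238095]), np.int32(63)) [[0.57881873 0.0604354  0.036     ]]
blue (array([365.64383562, 116.24657534]), np.int32(73)) [[ 0.52165285 -0.00364245  0.036     ]]
```

View pics/w0c.png

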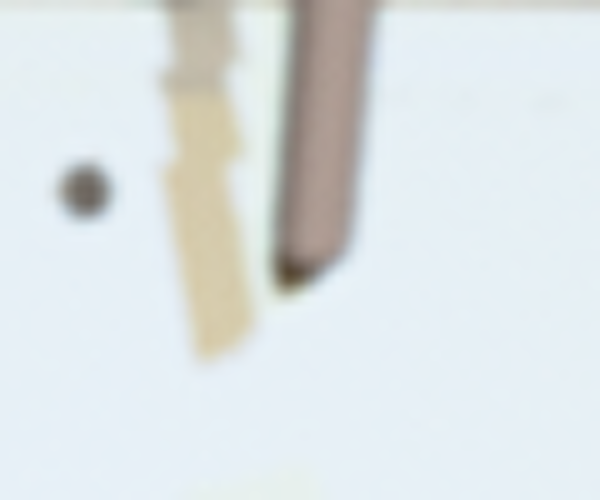

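The brass tip shows at wrist pixel (353.4,73.5), left of the bar's end. That is good enough to start, so I'll grip the post now and refine the tip position later.

{"name": "steer_hand", "arguments": {
  "offsets": [
    [-0.003, 0.013, 0.04, 0, 0.087],
    [-0.003, 0.013, 0.08, 0, 0.087],
    [-0.003, 0.013, 0.12, 0, 0.087],
    [-0.003, 0.013, 0.147, 0, 0.087],
    [-0.003, 0.013, 0.147, 0, 0.087],
    [-0.003, 0.013, 0.147, 0, 0.005],
    [-0.003, 0.013, 0.147, 0, 0.005],
    [-0.003, 0.013, 0.147, 0, 0.005]
  ],
  "grip_n": 25
}}

```text
time_s: 2.57
tool_pos: [0.4481, 0.0459, 0.0781]
tool_rot: [-180.0, -0.2, -12.2]
force: [-0.2, -0.4, 0.2]
grip_width: 0.0742
grasp_force: 0.0
```

{"name": "steer_hand", "arguments": {
  "offsets": [
    [0, 0, 0, 0, 0.005],
    [0, 0, 0, 0, 0.005],
    [0, 0, 0, 0, 0.005],
    [0, 0, 0, 0, 0.005]
  ],
  "grip_n": 25
}}

```text
time_s: 2.9
tool_pos: [0.4463, 0.0463, 0.0765]
tool_rot: [180.0, -0.1, -12.2]
force: [-0.1, 0.0, 1.2]
grip_width: 0.0482
grasp_force: 0.0
```

```bash
python3 - <<'E'
from h import *
from cell import env, vision, probe_bus
print(probe_bus.get_obs()["tool_pos"])
w=vision.read_camera("wrist")
np.save("pics/w1.npy",w,allow_pickle=True);cv2.imwrite("pics/w1.png",w["color"])
p=[]
for n,lo,hi in(("red",(0,150,90),(6,255,255)),("blue",(110,120,60),(130,255,255))):
    b=blob(w["color"],lo,hi,(100,0,540,180));print(n,b,onz(w,[b[0]],.036))
s=np.load("pics/scene0.npy",allow_pickle=True).item()["color"]
cv2.imwrite("pics/s0c.png",np.hstack([cv2.resize(s[205:245,300:340],None,fx=10,fy=10,interpolation=cv2.INTER_CUBIC),cv2.resize(w["color"],(400,400)) if 0 else cv2.resize(w["color"][:200,220:420],(400,400))]))
E
```

```text
[0.4463489  0.04634801 0.07649186]
red (array([253.7628866 ,  29.07560137]), np.int32(291)) [[0.57829004 0.06102222 0.036     ]]
blue (array([377.15328467, 102.23357664]), np.int32(274)) [[ 0.52153945 -0.00308279  0.036     ]]
```

View pics/s0c.png

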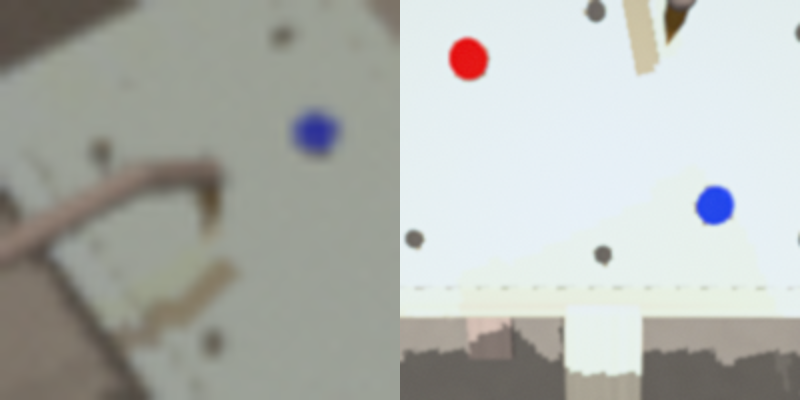

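In the wrist picture the sharp brass tip is at pixel (353.8,21.5). In the scene it is at (320.4,228.2).

{"name": "steer_hand", "arguments": {
  "offsets": [
    [0, 0, 0, 0, 0.005],
    [0, 0, 0, 0, 0.005],
    [0, 0, 0, 0, 0.005],
    [0, 0, 0, 0, 0.005],
    [0, 0, 0, 0, 0.005]
  ],
  "grip_n": 25
}}

```text
time_s: 3.37
tool_pos: [0.446, 0.0466, 0.0759]
tool_rot: [-180.0, 0.0, -12.2]
force: [0.6, 0.2, 0.2]
grip_width: 0.0179
grasp_force: 25.0
```

```bash
python3 - <<'E'
from h import *
w=np.load("pics/w1.npy",allow_pickle=True).item();w0=np.load("pics/w0.npy",allow_pickle=True).item();s=np.load("pics/scene0.npy",allow_pickle=True).item()
a=onz(w,[(353.8,21.5)],.042)[0];print("w1",a,"w0",onz(w0,[(353.4,73.7)],.042)[0],"s",onz(s,[(320.4,228.3)],.042)[0],"tri",tri(w,(353.8,21.5),s,(320.4,228.3)))
red=np.array([.5783,.061]);blue=np.array([.5215,-.0031])
T=R(np.radians(-12.15))  # jig
from cell import env, vision, probe_bus
o=probe_bus.get_obs();print(o["tool_pos"],o["grip_width"],o["grasp_force"])
for n,d in(("red",red),("blue",blue)):
    q=a[:2]-d;print(n,"world",q,"jig",T.T@q)
E
```

```text
w1 [0.56771852 0.00331686 0.042     ] w0 [0.5676476  0.00216389 0.042     ] s [0.56525159 0.00126152 0.042     ] tri [0.56671955 0.00343218 0.04591537]
[0.44600471 0.04662706 0.07587909] 0.017854420902223677 25.000114012509584
red world [-0.01058148 -0.05768314] jig [ 0.00179622 -0.05861813]
blue world [0.04621852 0.00641686] jig [0.04383266 0.01600082]
```

{"name": "steer_hand", "arguments": {
  "offsets": [
    [0, 0.01, 0, 0, 0.005],
    [0, 0.02, 0, 0, 0.005],
    [0.001, 0.03, 0, 0, 0.005],
    [0.001, 0.04, 0, 0, 0.005],
    [0.001, 0.05, 0, 0, 0.005],
    [0.001, 0.058, 0, 0, 0.005],
    [0.001, 0.058, 0, 0, 0.005],
    [0.001, 0.058, 0, 0, 0.005]
  ],
  "grip_n": 25
}}

```text
time_s: 4.03
tool_pos: [0.4343, -0.0114, 0.0758]
tool_rot: [179.9, 0.0, -12.2]
force: [-1.5, -1.3, 1.8]
grip_width: 0.0171
grasp_force: 25.0
```

{"name": "steer_hand", "arguments": {
  "offsets": [
    [0, 0, 0, 0, 0.005],
    [0, 0, 0, 0, 0.005],
    [0, 0, 0, 0, 0.005]
  ],
  "grip_n": 25
}}

```text
time_s: 4.28
tool_pos: [0.4346, -0.0104, 0.0758]
tool_rot: [180.0, 0.0, -12.1]
force: [-1.2, -0.1, 1.3]
grip_width: 0.017
grasp_force: 25.0
```

```bash
python3 - <<'E'
from h import *
from cell import env, vision, probe_bus
print(probe_bus.get_obs()["tool_pos"])
w=vision.read_camera("wrist");s=vision.read_camera("scene")
np.save("pics/w2.npy",w,allow_pickle=True)
b=blob(w["color"],(0,150,90),(6,255,255),(100,0,540,180));print(b,onz(w,[b[0]],.036))
b=blob(w["color"],(110,120,60),(130,255,255),(100,0,540,180));print(b,onz(w,[b[0]],.036))
cv2.imwrite("pics/w2c.png",np.hstack([cv2.resize(s["color"][205:245,300:340],None,fx=10,fy=10,interpolation=cv2.INTER_CUBIC),cv2.resize(w["color"][:100,300:400],(400,400))]))
E
```

```text
[ 0.43455175 -0.0103597   0.07582852]
(array([256.48611111,  27.77430556]), np.int32(288)) [[0.56647502 0.00251942 0.036     ]]
(array([380.44117647, 101.27573529]), np.int32(272)) [[ 0.50983548 -0.0616757   0.036     ]]
```

View pics/w2c.png

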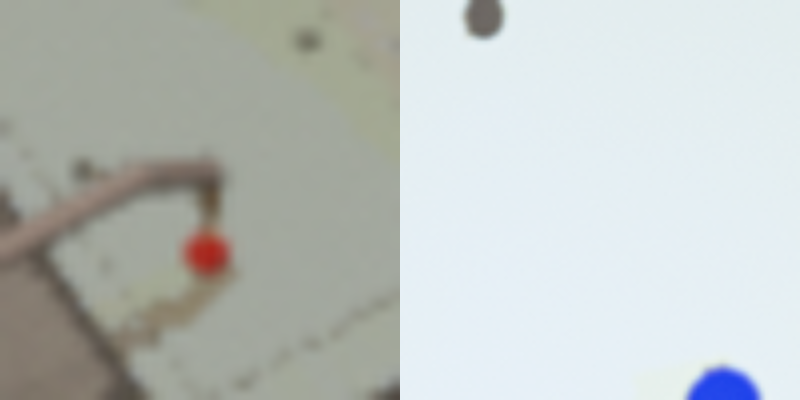

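The scene crop shows the red dot (207,254) right under the tip (208,235), and the wrist rays agree to about 1.5 mm. I'll let it rest, then shift by exactly +42/+75 mm in jig axes.

{"name": "steer_hand", "arguments": {
  "offsets": [
    [0, 0, 0, 0, 0.005],
    [0, 0, 0, 0, 0.005],
    [0, 0, 0, 0, 0.005],
    [0, 0, 0, 0, 0.005],
    [0, 0, 0, 0, 0.005],
    [0, 0, 0, 0, 0.005],
    [0, 0, 0, 0, 0.005],
    [0, 0, 0, 0, 0.005]
  ]
}}

```text
time_s: 5.05
tool_pos: [0.4347, -0.0104, 0.0758]
tool_rot: [-180.0, 0.0, -12.2]
force: [-1.0, 0.0, -0.3]
grip_width: 0.0171
grasp_force: 25.0
```

{"name": "steer_hand", "arguments": {
  "offsets": [
    [0, 0, 0, 0, 0.005],
    [0, 0, 0, 0, 0.005],
    [0, 0, 0, 0, 0.005],
    [0, 0, 0, 0, 0.005]
  ]
}}

```text
time_s: 5.38
tool_pos: [0.4347, -0.0104, 0.0758]
tool_rot: [-180.0, 0.0, -12.2]
force: [-2.3, 0.6, -0.4]
grip_width: 0.0172
grasp_force: 25.0
```

{"name": "steer_hand", "arguments": {
  "offsets": [
    [0.006, -0.01, 0, 0, 0.005],
    [0.012, -0.021, 0, 0, 0.005],
    [0.018, -0.032, 0, 0, 0.005],
    [0.024, -0.043, 0, 0, 0.005],
    [0.03, -0.054, 0, 0, 0.005],
    [0.036, -0.065, 0, 0, 0.005],
    [0.042, -0.075, 0, 0, 0.005],
    [0.042, -0.075, 0, 0, 0.005]
  ]
}}

```text
time_s: 6.05
tool_pos: [0.4932, 0.0558, 0.0759]
tool_rot: [-179.9, -0.1, -12.1]
force: [2.0, 0.9, -1.1]
grip_width: 0.017
grasp_force: 25.0
```

{"name": "steer_hand", "arguments": {
  "offsets": [
    [0, 0, 0, 0, 0.005],
    [0, 0, 0, 0, 0.005],
    [0, 0, 0, 0, 0.005],
    [0, 0, 0, 0, 0.005]
  ]
}}

```text
time_s: 6.38
tool_pos: [0.4916, 0.0534, 0.0759]
tool_rot: [180.0, -0.0, -12.2]
force: [1.5, 1.2, -2.4]
grip_width: 0.017
grasp_force: 25.0
```

```bash
python3 - <<'E'
from h import *
from cell import env, vision, probe_bus
print(probe_bus.get_obs()["tool_pos"])
w=vision.read_camera("wrist");s=vision.read_camera("scene")
b=blob(w["color"],(110,120,60),(130,255,255),(100,0,540,180));print(b,onz(w,[b[0]],.036))
x,y=int(b[0][0]),int(b[0][1])
cv2.imwrite("pics/w3c.png",np.hstack([cv2.resize(s["color"][205:245,300:340],None,fx=10,fy=10,interpolation=cv2.INTER_CUBIC),cv2.resize(w["color"][max(y-50,0):max(y-50,0)+100,x-50:x+50],(400,400))]))
E
```

```text
[0.49156199 0.05343814 0.07591946]
(array([379.02843602, 102.26540284]), np.int32(211)) [[0.56640482 0.00297667 0.036     ]]
```

View pics/w3c.png

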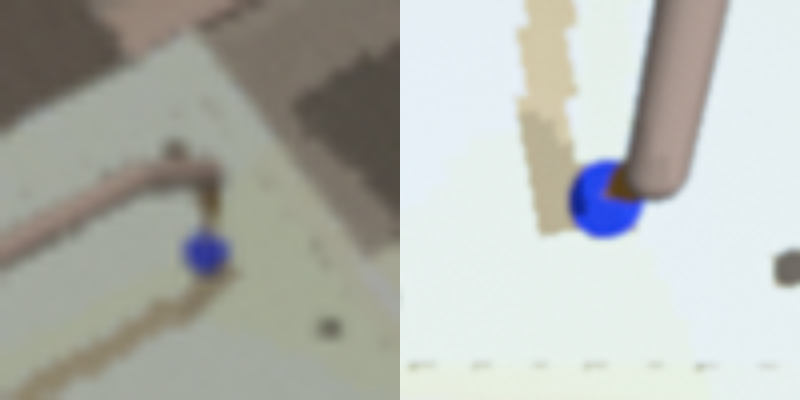

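The tip stands over the centre of the blue dot in both views. I'll wait briefly, release and rise.

{"name": "steer_hand", "arguments": {
  "offsets": [
    [0, 0, 0, 0, 0.01],
    [0, 0, 0, 0, 0.02],
    [0, 0, 0, 0, 0.05],
    [0, 0, 0, 0, 0.05],
    [0, 0, 0, 0, 0.05],
    [0, 0, 0, 0, 0.05],
    [0, 0, 0, 0, 0.05]
  ]
}}

```text
time_s: 7.07
tool_pos: [0.4916, 0.0538, 0.0759]
tool_rot: [180.0, 0.0, -12.2]
force: [-0.4, -0.6, 0.9]
grip_width: 0.0451
grasp_force: 0.0
```

{"name": "steer_hand", "arguments": {
  "offsets": [
    [0, 0, -0.02, 0, 0.06],
    [0, 0, -0.06, 0, 0.06],
    [0, 0, -0.1, 0, 0.06],
    [0, 0, -0.14, 0, 0.06],
    [0, 0, -0.14, 0, 0.06]
  ]
}}

```text
time_s: 7.48
tool_pos: [0.4961, 0.0548, 0.224]
tool_rot: [-179.9, -0.8, -12.2]
force: [1.4, 0.8, 0.2]
grip_width: 0.0592
grasp_force: 0.0
```

```bash
python3 g.py .4265 -.1727 .2159 .4265 -.1727 .1; python3 - <<'E'
from h import *
from cell import env, vision, probe_bus
print(np.round(probe_bus.get_obs()["qpos"],1))
w=vision.read_camera("wrist")
for lo,hi in(((110,120,60),(130,255,255)),((0,150,90),(6,255,255))):
    b=blob(w["color"],lo,hi,(200,40,540,180));print(b,onz(w,[b[0]],.036))
E
```

```text
[-0.0202  0.2371  0.0073]
[-0.0217  0.2373  0.1232]
[0.4961 0.0548 0.224 ] [-179.87   -0.77  -12.17]
[  26.2    1.4  -35.9  104.8    1.    73.3 -112.1]
(array([355.31428571, 121.02857143]), np.int32(35)) [[0.56622309 0.00425465 0.036     ]]
(array([290.15625 ,  81.078125]), np.int32(64)) [[0.62355721 0.06636106 0.036     ]]
```

The carrier stayed put. Joint 7 would run out of range when following the arm round, so I'll turn the tool half a turn on the way, which gives an equivalent grasp.

Converted, -57 degrees / 180 = -0.3167.

{"name": "steer_hand", "arguments": {
  "offsets": [
    [0.02, 0.05, 0, -0.3167, 0.07],
    [0.02, 0.1, 0, -0.3167, 0.07],
    [0.02, 0.15, 0, -0.3167, 0.07],
    [0, 0.2, 0, -0.3167, 0.07],
    [-0.015, 0.237, 0, -0.3167, 0.07],
    [-0.015, 0.237, 0, -0.3167, 0.07],
    [-0.015, 0.237, 0, -0.3167, 0.07],
    [-0.015, 0.237, 0, -0.3167, 0.07]
  ]
}}

```text
time_s: 8.2
tool_pos: [0.4229, -0.1806, 0.2145]
tool_rot: [-179.9, 0.2, 38.3]
force: [0.9, -0.6, 0.1]
grip_width: 0.0699
grasp_force: 0.0
```

{"name": "steer_hand", "arguments": {
  "offsets": [
    [0, 0, 0, -0.3167, 0.07],
    [0, 0, 0, -0.3167, 0.07],
    [0, 0, 0, -0.3167, 0.07],
    [0, 0, 0, -0.3167, 0.07],
    [0, 0, 0, -0.3167, 0.07],
    [0, 0, 0, -0.3167, 0.07],
    [0, 0, 0, -0.3167, 0.07],
    [0, 0, 0, -0.3167, 0.07]
  ]
}}

```text
time_s: 8.87
tool_pos: [0.4262, -0.1744, 0.2146]
tool_rot: [-179.9, -0.0, 95.8]
force: [-0.7, -0.5, -0.3]
grip_width: 0.07
grasp_force: 0.0
```

{"name": "steer_hand", "arguments": {
  "offsets": [
    [0, 0, 0, -0.3167, 0.07],
    [0, 0, 0, -0.3167, 0.07],
    [0, 0, 0, -0.3167, 0.07],
    [0, 0, 0, -0.3167, 0.07],
    [0, 0, 0, -0.3167, 0.07],
    [0, 0, 0, -0.3167, 0.07],
    [0, 0, 0, -0.3167, 0.07],
    [0, 0, 0, -0.3167, 0.07]
  ]
}}

```text
time_s: 9.53
tool_pos: [0.4262, -0.1743, 0.2146]
tool_rot: [-180.0, -0.1, 152.8]
force: [0.7, 0.7, -0.7]
grip_width: 0.0699
grasp_force: 0.0
```

{"name": "steer_hand", "arguments": {
  "offsets": [
    [0, 0, 0, -0.0556, 0.07],
    [0, 0, 0, -0.0556, 0.07],
    [0, 0, 0, -0.0556, 0.07]
  ]
}}

```text
time_s: 9.78
tool_pos: [0.4263, -0.1744, 0.2147]
tool_rot: [-180.0, -0.1, 162.5]
force: [-0.6, -0.1, -0.2]
grip_width: 0.0694
grasp_force: 0.0
```

```bash
python3 g.py .4265 -.1727 .2159 .4265 -.1727 .1; python3 - <<'E'
from h import *
from cell import env, vision, probe_bus
print(np.round(probe_bus.get_obs()["qpos"],1))
s=vision.read_camera("scene");cv2.imwrite("pics/s4.png",s["color"])
for z,lo,hi,roi in((.036,(110,120,60),(130,255,255),(310,215,340,240)),(.116,(8,150,120),(19,255,255),(300,140,322,160))):
    b=blob(s["color"],lo,hi,roi);print(b,b and onz(s,[b[0]],z))
E
```

```text
[ 0.0003  0.0016 -0.0012]
[0.     0.0017 0.1147]
[ 0.4263 -0.1744  0.2147] [-1.7999e+02 -1.2000e-01  1.6252e+02]
[ 37.5  -3.2 -17.8 110.1  -1.   73.1  92.5]
(array([320.        , 229.71428571]), np.int32(7)) [[0.56644622 0.00101875 0.036     ]]
(array([309.02575107, 145.77682403]), np.int32(233)) [[ 0.43813363 -0.17002967  0.116     ]]
```

{"name": "steer_hand", "arguments": {
  "offsets": [
    [0, 0.001, 0.04, 0, 0.07],
    [0, 0.001, 0.08, 0, 0.07],
    [0, 0.001, 0.112, 0, 0.07],
    [0, 0.001, 0.114, 0, 0.07],
    [0, 0.001, 0.114, 0, 0.005],
    [0, 0.001, 0.114, 0, 0.005],
    [0, 0.001, 0.114, 0, 0.005],
    [0, 0.001, 0.114, 0, 0.005]
  ],
  "grip_n": 30
}}

```text
time_s: 10.5
tool_pos: [0.4288, -0.1743, 0.1041]
tool_rot: [-180.0, 0.2, 162.4]
force: [0.1, -0.0, 1.0]
grip_width: 0.0512
grasp_force: 0.0
```

{"name": "steer_hand", "arguments": {
  "offsets": [
    [0, 0, 0, 0, 0.005],
    [0, 0, 0, 0, 0.005],
    [0, 0, 0, 0, 0.005],
    [0, 0, 0, 0, 0.005],
    [0, 0, 0, 0, 0.005],
    [0, 0, 0, 0, 0.005]
  ],
  "grip_n": 30
}}

```text
time_s: 11.0
tool_pos: [0.427, -0.1743, 0.1021]
tool_rot: [-179.9, 0.0, 162.4]
force: [-0.9, -1.2, 0.9]
grip_width: 0.017
grasp_force: 30.0
```

```bash
python3 - <<'E'
from h import *
from cell import env, vision, probe_bus
from scipy.spatial.transform import Rotation as Ro
o=probe_bus.get_obs();print(o["tool_pos"],o["tool_rot"],o["grip_width"],o["grasp_force"])
p=o["tool_pos"];r=Ro.from_euler('xyz',o['tool_rot'],degrees=True)
piv=np.array([.5227,-.194]);v=p[:2]-piv;print("radius",np.linalg.norm(v),"ang",np.degrees(np.arctan2(v[1],v[0])))
for a in range(4,97,4):
    q=np.r_[piv+R(np.radians(-a))@v,p[2]];print(a,np.round(r.inv().apply(q-p),4)[:2])
E
```

```text
[ 0.42700011 -0.17434886  0.10205382] [-1.79925574e+02  1.15448548e-03  1.62437700e+02] 0.017000242382437396 29.998824424110353
radius 0.0976966582257238 ang 168.39611040725688
4 [0.0005 0.0068]
8 [0.0005 0.0136]
12 [-0.      0.0204]
16 [-0.001   0.0272]
20 [-0.0024  0.0338]
24 [-0.0043  0.0404]
28 [-0.0066  0.0468]
32 [-0.0094  0.053 ]
36 [-0.0126  0.0591]
40 [-0.0162  0.0648]
44 [-0.0202  0.0703]
48 [-0.0246  0.0756]
52 [-0.0294  0.0805]
56 [-0.0344  0.085 ]
60 [-0.0398  0.0892]
64 [-0.0455  0.093 ]
68 [-0.0514  0.0964]
72 [-0.0575  0.0994]
76 [-0.0638  0.102 ]
80 [-0.0703  0.1041]
84 [-0.0769  0.1057]
88 [-0.0836  0.1069]
92 [-0.0904  0.1076]
96 [-0.0972  0.1078]
```

Converted, 32 degrees / 180 = 0.1778.

{"name": "steer_hand", "arguments": {
  "offsets": [
    [0, 0.007, 0, 0.0222, 0.005],
    [0, 0.014, 0, 0.0444, 0.005],
    [0, 0.021, 0, 0.0667, 0.005],
    [-0.001, 0.028, 0, 0.0889, 0.005],
    [-0.002, 0.0345, 0, 0.1111, 0.005],
    [-0.004, 0.041, 0, 0.1333, 0.005],
    [-0.0065, 0.0475, 0, 0.1556, 0.005],
    [-0.0095, 0.054, 0, 0.1778, 0.005]
  ]
}}

```text
time_s: 11.67
tool_pos: [0.4514, -0.1257, 0.102]
tool_rot: [-179.8, -0.1, 130.2]
force: [-3.9, -1.8, 3.7]
grip_width: 0.0172
grasp_force: 30.0
```

```bash
cat >a.py <<'E'
from h import *
from cell import env, vision, probe_bus
from scipy.spatial.transform import Rotation as Ro
o=probe_bus.get_obs();p=o["tool_pos"];r=Ro.from_euler('xyz',o['tool_rot'],degrees=True)
piv=np.array([.5245,-.1945]);v=p[:2]-piv;n=np.linalg.norm(v)
print("force in tool axes",np.round(r.inv().apply(o["force"]),1),"radius",n,"swung",168.2-np.degrees(np.arctan2(v[1],v[0])),"grip",o["grasp_force"],o["grip_width"])
for a in range(8,65,8):
    print(a,np.round(r.inv().apply(np.r_[piv+R(np.radians(-a))@v*.1/n,p[2]]-p),4)[:2])
E
python3 a.py
```

```text
force in tool axes [ 1.2 -4.2 -3.7] radius 0.10038213855118602 swung 31.50371687800464 grip 29.998133769258857 0.01718531137875045
8 [0.0002 0.014 ]
16 [-0.0011  0.0279]
24 [-0.0044  0.0414]
32 [-0.0095  0.0544]
40 [-0.0164  0.0666]
48 [-0.0249  0.0776]
56 [-0.0348  0.0874]
64 [-0.046   0.0957]
```

Going well: only the spring force acts, along the tangent.

Converted, 32 degrees / 180 = 0.1778.

{"name": "steer_hand", "arguments": {
  "offsets": [
    [0, 0.007, 0, 0.0222, 0.005],
    [0, 0.014, 0, 0.0444, 0.005],
    [0, 0.021, 0, 0.0667, 0.005],
    [-0.001, 0.028, 0, 0.0889, 0.005],
    [-0.002, 0.0348, 0, 0.1111, 0.005],
    [-0.0044, 0.0414, 0, 0.1333, 0.005],
    [-0.0066, 0.048, 0, 0.1556, 0.005],
    [-0.0095, 0.0544, 0, 0.1778, 0.005]
  ]
}}

```text
time_s: 12.33
tool_pos: [0.4984, -0.0972, 0.102]
tool_rot: [-179.7, -0.0, 98.2]
force: [-7.6, -1.7, 8.3]
grip_width: 0.0171
grasp_force: 30.0
```

```bash
python3 a.py
```

```text
force in tool axes [-0.6 -7.8 -8.2] radius 0.10070456276393425 swung 63.19498189850647 grip 30.005935365334153 0.017109441452214366
8 [-0.     0.014]
16 [-0.0013  0.0279]
24 [-0.0045  0.0415]
32 [-0.0095  0.0545]
40 [-0.0163  0.0667]
48 [-0.0248  0.0778]
56 [-0.0347  0.0876]
64 [-0.0458  0.096 ]
```

Converted, 28.5 degrees / 180 = 0.1583.

{"name": "steer_hand", "arguments": {
  "offsets": [
    [0, 0.007, 0, 0.0222, 0.005],
    [0, 0.014, 0, 0.0444, 0.005],
    [0, 0.021, 0, 0.0667, 0.005],
    [-0.001, 0.028, 0, 0.0889, 0.005],
    [-0.002, 0.0348, 0, 0.1111, 0.005],
    [-0.0044, 0.0414, 0, 0.1333, 0.005],
    [-0.006, 0.0455, 0, 0.1472, 0.005],
    [-0.0075, 0.0495, 0, 0.1583, 0.005]
  ]
}}

```text
time_s: 13.0
tool_pos: [0.5449, -0.0962, 0.1017]
tool_rot: [-179.2, 0.2, 69.8]
force: [-23.6, 3.4, 21.0]
grip_width: 0.0172
grasp_force: 30.0
```

{"name": "steer_hand", "arguments": {
  "offsets": [
    [0, 0, 0, 0, 0.005],
    [0, 0, 0, 0, 0.005],
    [0, 0, 0, 0, 0.005]
  ]
}}

```text
time_s: 13.25
tool_pos: [0.5448, -0.0961, 0.1018]
tool_rot: [-179.3, 0.2, 70.0]
force: [-16.8, 2.0, 14.2]
grip_width: 0.0172
grasp_force: 30.0
```

```bash
python3 a.py
```

```text
force in tool axes [ -3.9 -16.7 -13.9] radius 0.10043606766818951 swung 89.86067607533563 grip 29.999499663244933 0.017246078949234064
8 [0.0006 0.014 ]
16 [-0.0003  0.0279]
24 [-0.0031  0.0416]
32 [-0.0077  0.0547]
40 [-0.0142  0.0671]
48 [-0.0223  0.0784]
56 [-0.032   0.0885]
64 [-0.0429  0.0972]
```

The tangential force jumped from 8 to 17 N, so the arm looks to be on its stop. I'll push 1 mm more and check.

{"name": "steer_hand", "arguments": {
  "offsets": [
    [0, 0.001, 0, 0, 0.005],
    [0, 0.001, 0, 0, 0.005],
    [0, 0.001, 0, 0, 0.005],
    [0, 0.001, 0, 0, 0.005],
    [0, 0.001, 0, 0, 0.005],
    [0, 0.001, 0, 0, 0.005]
  ]
}}

```text
time_s: 13.75
tool_pos: [0.5448, -0.0962, 0.1017]
tool_rot: [-179.2, 0.2, 70.0]
force: [-19.0, 3.8, 17.0]
grip_width: 0.0171
grasp_force: 30.0
```

```bash
python3 a.py | head -1; python3 - <<'E'
from h import *
from cell import env, vision, probe_bus
s=vision.read_camera("scene");t=vision.read_camera("top")
b=blob(s["color"],(110,120,60),(130,255,255),(310,215,340,240));print(b,b and onz(s,[b[0]],.036))
b=blob(s["color"],(0,150,90),(6,255,255),(250,180,400,300));print(b,b and onz(s,[b[0]],.036))
cv2.imwrite("pics/s5c.png",cv2.resize(s["color"][140:290,230:410],None,fx=4,fy=4,interpolation=cv2.INTER_CUBIC))
E
```

```text
force in tool axes [ -3.  -19.3 -16.7] radius 0.10041433180579859 swung 89.88571933216045 grip 30.015953646507114 0.017103326523626228
(array([320.5, 230. ]), np.int32(2)) [[0.5661326 0.0025016 0.036    ]]
(array([322.125, 260.875]), np.int32(8)) [[0.62356427 0.06597745 0.036     ]]
```

View pics/s5c.png

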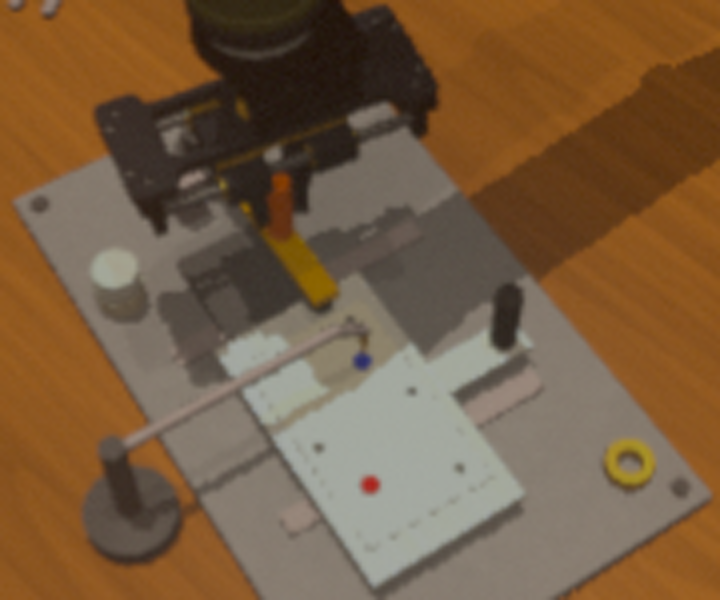

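The picture shows the yellow arm over the plate along jig +y, held by the fingers. The blue dot (362,361) is under the tip, and the tin and collar are in place. The extra push did not move the arm, so it is at its stop.

```bash
python3 -c "
from cell import env, vision, probe_bus
print(env.sign_off())"
```

```text
the job is handed in; nothing more can be done
None
```

I handed the job in at about 13.8 s: the carrier rested with the red dot under the pointer, then moved to blue, and the clamp arm is held at its stop with a 30 N grip. The cameras showed the blue dot under the pointer and the tin and collar in place; no verdict came back.

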